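# Stand the stock bottle on the hidden support of the channel cover

### The arm

A 7-joint arm with a two-finger parallel gripper is mounted at the origin on the work surface. World frame = base frame: x ahead of the robot, y to its left, z up, the work surface at z = 0. Lengths are in m, angles in rad, forces in N, time in s.
With the tool pointing down it reaches from about 0.425 to 0.875 m from the base axis. Payload 4.7 kg.
Tool frame: the origin (TCP) lies at the very end of the fingers, on their centre line; the grasp point (between the pads) lies 19 mm behind it; z points along the fingers, y is the line along which they close (so a half turn about z gives the same grasp; the last joint's range is limited). The gripper opens to 87 mm and grips with 3 to 60 N. Pads are 19 mm wide; open, the fingers measure 117 mm over their backs; the gripper's body (75 mm by 190 mm) begins 51 mm behind the grasp point.
Start: joints at [0.014, 0.321, -0.07, 1.45, 0.023, 1.371, -0.057], TCP at [0.65, -0, 0.223] pointing down, gripper open.
Joint ranges: [-2.86, 2.86], [-0.3, 2.09], [-1.38, 1.24], [0.06, 2.45], [-1.56, 4.7], [0.09, 2.05], [-2.69, 2.69]. Speed limits (rad/s): [2.57, 2.57, 3.14, 3.14, 3.14, 3.14, 3.14].

### API

Orientations are given as a rotation vector (axis times angle).
In Python, from bench import ctrl gives the robot as it stands.
- The arm moves only by the shell command python3 -m jog 'ROWS' [FORCE]. ROWS is JSON, a list that holds one entry, the list of rows, each a list of 7 numbers: the shift along the tool's x, y, z in mm, then the turn, a rotation vector about the tool's x, y, z in degrees, then the finger opening in mm, from 0 to 87. A call has 1 to 10 rows; each row is the pose to reach, as a shift and turn from the pose commanded when the call began, along the tool's axes at that moment; what a row does not reach only later rows make up. A row lasts 1/10 s, in which the tool goes at most 50 mm and 8.59 degrees, less where a joint would pass 70% of its speed; a pose out of reach is approached as far as the arm can. A call with a gripper value outside its range is refused whole. The fingers move at their own pace and stop on an object; FORCE is the grip in N (left out, the last holds). Time passes only in rows, so rows that repeat a pose let the fingers close. It gives the time, the measured TCP pose, the force, the opening and the grip force at its end, in the units of the state.
- ctrl.get_state(): the state, without advancing time (a new reading comes with each control period).
- ctrl.get_image(name): name is "scene" or "side" or "wrist"; returns a dict with "image" (420x560x3 uint8, red, green, blue), "depth" (420x560 float32, m along the optical axis (not along the pixel's ray), 0 where there is no reading), "fov_y" (degrees; the focal length in pixels is half the picture's height over the tangent of half this angle, whatever the lens; pixels are square), "cx", "cy" (the principal point, pixels), "rvec" (rotation vector, rad) and "tvec" (3), from world to camera coordinates, as OpenCV has them. Camera axes: x right, y down, z forward; pixel columns grow to the right and rows downward; lengths in m; the calibration is good to about 2 mm. A picture is of the moment at which its call begins.
- ctrl.close_job(): hands the job in; it is judged then, once.
The state is a dict: "time": time; "joint_positions": joint angles; "qd": joint speeds; "joint_torque": joint torques, N m; "position": TCP position; "tool_rot": TCP orientation; "ft_force": force on the tool from outside, world axes, zero at the start; "torque": the same for the moment, N m; "grip_width": opening from 0.0 (shut) to 1.0 (fully open); "grip_force": force on a finger pad.
Only numpy, scipy, OpenCV 4.12 (cv2) and the standard library are available. Lean on these libraries where they do the work, as an engineer would, in place of code of your own. Each camera call takes 0.05 s, during which the arm holds its last target. There are 200 camera calls.

### The job

The ribbed cover of the bench's service channel is springy and carries weight only above one cross-member hidden inside. First press gently along the cover with the closed fingers, not above 25 N, until you have felt where it goes stiff; then pick up the amber stock bottle and stand it gently on the cover, centred over the hidden member, upright and released, so that the cover does not sag under it at any time. Leave the jar, the tip box and the sample cup where they are.

Things in the scene. Friction and masses are not known exactly. Their poses are not given: they have to be found in the camera images.
- cover (a point): Centre of the grey ribbed cover, at the level of the rib crowns, 55 mm above the bench; z up, y along the channel, x across it. The cover is 90 mm (x) by 300 mm (y): 25 parallel ribs running across, pitch 12 mm. Crowns are 4 mm wide, flanks fall 15 degrees into valleys 1 mm deep, so a fingertip can be slid along y while it presses ribs 3 mm down.
- cover_end (a point): Crown of the last rib at the cover's +y end, 144 mm from the cover's centre. Each rib moves straight down on its own spring: about 0.3 N to start, then 0.3 N per mm, up to 9 mm. A fingertip presses two or three ribs at once: 3 to 6 N when 3 mm down. The rim around the ribs is fixed, 3 to 5 mm lower than the crowns.
- channel: The service channel: a fixed white box on the bench, 110 x 330 mm, origin on the bench under the cover's centre, same axes. Inside, out of sight, one steel cross-member 36 mm wide (along y) spans the whole width; its middle lies anywhere from y = -90 to +90 mm. The three or four ribs above it go down only about 0.5 mm and are then hard; all others are springy.
- bottle_mid (a point): Centre, half-way up, of the amber glass stock bottle standing on the bench: 120 mm tall, 60 mm diameter up to 78 mm from its foot, then a narrowing shoulder, and from 90 to 120 mm a round cap of 44 mm diameter to grip from above (45 mm above this point). Mass 0.7 to 0.9 kg. It and the squat jar stand on opposite sides of the channel, either way round.
- bottle_base (a point): Centre of the bottle's foot (underside), 60 mm below its centre.
- jar_mid (a point): Bystander: centre of a squat white jar with a wide lid, 76 mm diameter, 70 mm tall.
- tipbox_mid (a point): Bystander: centre of a rectangular pipette-tip box, 82 x 117 x 60 mm, beyond the channel.
- cup_mid (a point): Bystander: centre of a small lidded sample cup, 56 mm diameter, 62 mm tall, beyond the channel.
- bottle: The bottle; origin at the centre of its foot.

How it is judged:
By the outcome, as a careful person would: the job done as asked, in the order asked, and still so for the second after the job is handed in, with the robot touching nothing.
It also fails if it takes over 67 s, if anything falls off the work surface, if the arm or the gripper's body presses on something with over 40 N, if the wrist force passes 120 N, or if a joint passes its speed limit or range.

## Working session

There is one attempt and no reset: what is moved stays moved. The work goes in short steps, Python scripts to look and compute and a shell command to move; the robot and the scene stay as the last step left them, time stands still between calls to the robot, and variables do not carry over. Pictures are saved under pics/ and viewed, at most 10 in all, crops included, and the job is handed in when it is done.

```bash
mkdir -p pics
cat > h.py <<'E'
import numpy as np, cv2
from bench import ctrl
def cam(n):
    d=ctrl.get_image(n); im=d["image"]; dep=d["depth"]; H,W=dep.shape
    f=H/2/np.tan(np.radians(d["fov_y"])/2); R=cv2.Rodrigues(np.array(d["rvec"],float))[0]; t=np.array(d["tvec"],float)
    v,u=np.mgrid[:H,:W]; P=np.stack([(u-d["cx"])/f*dep,(v-d["cy"])/f*dep,dep],-1)
    Wd=(P-t)@R; Wd[dep==0]=np.nan
    return im,Wd
E
python3 - <<'E'
from h import *
ims=[]
for n in("scene","side"):
    im,W=cam(n); np.savez(n,im=im,W=W); cv2.imwrite(f"pics/{n}0.png",im[...,::-1])
    ims.append(im)
print(ctrl.get_state())
E
```

```text
{'time': 0.1, 'joint_positions': array([ 0.01405472,  0.32173571, -0.07009088,  1.45156862,  0.02259433,
        1.37079594, -0.05692578]), 'qd': array([-3.94520888e-04, -3.90432629e-03, -1.29238497e-03, -2.51997589e-03,
       -1.42503565e-03, -2.68186034e-05,  5.89384822e-04]), 'joint_torque': array([ 1.37795760e-04, -4.92569017e+01, -4.06077392e-01, -3.13399816e+01,
       -6.42974046e-02,  3.95253638e-02,  6.49213871e-05]), 'position': array([ 6.49497914e-01, -1.34165491e-05,  2.21571640e-01]), 'tool_rot': array([-2.22056691e+00, -2.22068329e+00,  2.00438469e-03]), 'ft_force': array([-0.08151698,  0.20962163, -0.38415674]), 'torque': array([-0.02557084, -0.01294513, -0.00374411]), 'grip_force': 0.0, 'grip_width': 1.004885588189846}
```

View pics/scene0.png

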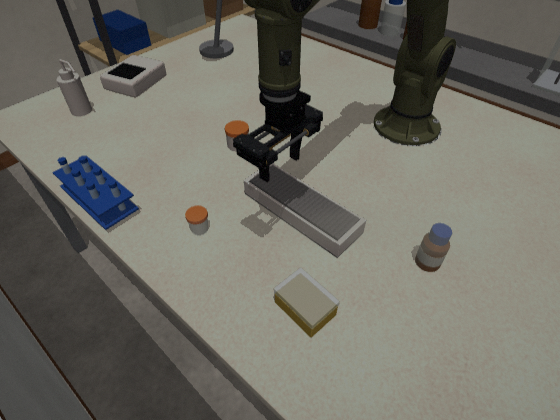

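View pics/side0.png

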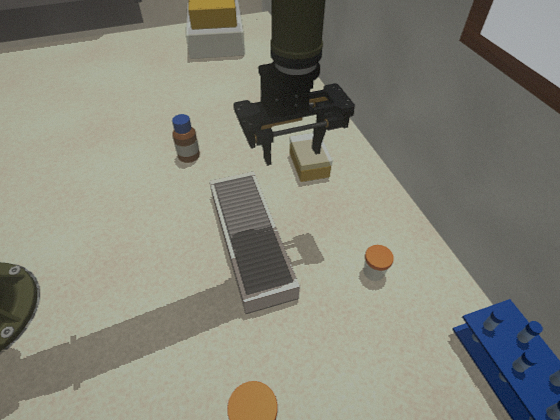

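The scene view shows the amber bottle with its blue cap at (440,235), the jar at (236,133), the cup at (197,218), the tip box at (306,302) and the cover around (305,205). In the side view the bottle cap is at (181,123) and the cover runs from (235,180) to (270,300).

Run:
```python
from h import *
for n,box,cb in(("scene",(160,255,235,370),(222,275,410,455)),("side",(170,310,200,300),(110,165,165,205))):
    d=np.load(n+".npz"); im,W=d["im"],d["W"]
    m=np.zeros(im.shape[:2],bool); m[box[0]:box[1],box[2]:box[3]]=1
    hs=cv2.cvtColor(im,cv2.COLOR_RGB2HSV)
    z=W[...,2]
    for lo,hi in((.040,.065),(.0525,.060)):
        q=m&(z>lo)&(z<hi); P=W[q]; r=cv2.minAreaRect((P[:,:2]*1000).astype(np.float32)); print(n,q.sum(),np.median(P[:,2]),r)
    c=np.zeros_like(m); c[cb[0]:cb[1],cb[2]:cb[3]]=1
    blue=c&(hs[...,0]>100)&(hs[...,0]<130)&(hs[...,1]>80)
    P=W[blue]; top=P[P[:,2]>np.nanmax(P[:,2])-.006]
    print("cap",len(P),np.nanmin(P,0),np.nanmax(P,0),"top",cv2.minEnclosingCircle((top[:,:2]*1000).astype(np.float32)),np.median(top,0))
    B=W[c&(z>.02)&(z<.08)];print("body",np.nanmin(B,0),np.nanmax(B,0))
    # everything above bench
    o=(z>.02)&(z<.09)&(W[...,0]>.3)&(W[...,0]<1.1)&(abs(W[...,1])<.5)
    k,l,s,ce=cv2.connectedComponentsWithStats(o.astype(np.uint8))
    for i in range(1,k):
        if s[i,4]>150:
            Q=W[l==i]; print(ce[i].round(),np.percentile(Q,1,0).round(3),np.percentile(Q,99,0).round(3))
```

```text
scene 3965 0.055482146162984754 ((556.6373291015625, -7.0382080078125), (334.3135681152344, 113.33712005615234), 88.85348510742188)
scene 3122 0.05604550558849866 ((557.6480712890625, -6.7095184326171875), (331.841796875, 110.39109802246094), 88.72277069091797)
cap 192 [0.46096207 0.30809254 0.11836729] [0.49856641 0.34715005 0.12448708] top ((480.1628723144531, 327.5963439941406), 20.728660583496094) [0.47959833 0.32769511 0.12129488]
body [0.46241909 0.29730873 0.02060704] [0.51000158 0.356967   0.07995109]
[235. 130.] [ 0.428 -0.385  0.023] [ 0.499 -0.314  0.075]
[306. 207.] [ 0.503 -0.167  0.022] [0.614 0.159 0.059]
[102. 199.] [ 0.851 -0.497  0.021] [ 0.95  -0.329  0.088]
[197. 217.] [ 0.755 -0.19   0.021] [ 0.806 -0.139  0.066]
[431. 252.] [0.47  0.299 0.022] [0.509 0.357 0.089]
[306. 300.] [0.733 0.128 0.022] [0.819 0.246 0.064]
side 6547 0.05480432750707212 ((553.5800170898438, -7.389892578125), (334.7591857910156, 110.43306732177734), 88.7916030883789)
side 5173 0.05525584484962948 ((553.2407836914062, -8.833847045898438), (331.9358215332031, 107.93342590332031), 88.70991516113281)
cap 225 [ 4.55592179e-01  3.02056505e-01 -1.99517407e-04] [0.50601866 0.50508495 0.12267744] top ((475.073486328125, 325.2966003417969), 21.947664260864258) [0.47541062 0.32270408 0.12041895]
body [0.4444753  0.29219469 0.02026302] [0.50475149 0.33614748 0.07999884]
[185. 143.] [0.445 0.294 0.022] [0.503 0.331 0.088]
[309. 156.] [0.726 0.124 0.021] [0.808 0.242 0.063]
[253. 241.] [ 0.497 -0.174  0.024] [0.607 0.153 0.058]
[377. 260.] [ 0.749 -0.194  0.022] [ 0.802 -0.142  0.065]
[511. 361.] [ 0.847 -0.497  0.021] [ 0.946 -0.332  0.087]
[252. 402.] [ 0.424 -0.375  0.068] [ 0.495 -0.317  0.073]
```

```bash
python3 -m jog '[[[-35,-32,30,0,0,0,0],[-70,-64,60,0,0,0,0],[-104,-95,90,0,0,0,0],[-104,-95,120,0,0,0,0],[-104,-95,146,0,0,0,0],[-104,-95,152,0,0,0,0],[-104,-95,152,0,0,0,0],[-104,-95,152,0,0,0,0]]]' 20; python3 -c "
from h import *
im,W=cam('side');cv2.imwrite('pics/s1.png',im[120:340,150:350,::-1].repeat(2,0).repeat(2,1));print(ctrl.get_state())"
```

```text
time: 0.9
position: [0.5565, -0.1036, 0.072]
tool_rot: [2.219, 2.221, 0.002]
ft_force: [0.2, 0.4, 0.4]
grip_width: 0.358
grip_force: 0.0
{'time': 0.95, 'joint_positions': array([ 0.15367489,  0.26483212, -0.01882599,  1.83731549,  0.00561777,
        1.03644656,  0.13374705]), 'qd': array([-0.00156568, -0.00570606,  0.00093825, -0.00107579,  0.00149288,
       -0.00231156,  0.00080785]), 'joint_torque': array([ 1.10218821e-01, -4.16348970e+01,  1.59516963e-01, -2.69477212e+01,
       -4.30744188e-02,  7.44945416e-02,  1.81602745e-04]), 'position': array([ 0.55672744, -0.10361534,  0.07228861]), 'tool_rot': array([2.21855425, 2.22096963, 0.00301077]), 'ft_force': array([0.8326968 , 0.41173163, 0.21956757]), 'torque': array([-0.03945524, -0.02757708, -0.01186781]), 'grip_force': 0.0, 'grip_width': 0.31410673641407205}
```

View pics/s1.png

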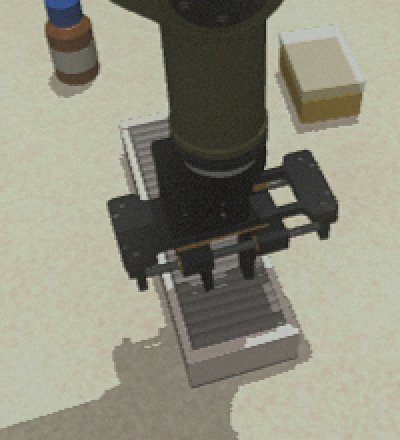

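The half-closed fingers are over the near end of the cover, at about (225,280) in the crop and centred across it. Next I close them and go down.

```bash
python3 -m jog '[[[0,0,0,0,0,0,0],[0,0,3,0,0,0,0],[0,0,6,0,0,0,0],[0,0,10,0,0,0,0],[0,0,13,0,0,0,0],[0,0,15,0,0,0,0],[0,0,15,0,0,0,0]]]' 20;python3 -m jog '[[[0,0,1,0,0,0,0],[0,0,2,0,0,0,0],[0,0,2,0,0,0,0]]]';python3 -m jog '[[[0,0,1,0,0,0,0],[0,0,1,0,0,0,0],[0,0,1,0,0,0,0]]]';python3 -m jog '[[[0,0,1,0,0,0,0],[0,0,1,0,0,0,0],[0,0,1,0,0,0,0]]]'
```

```text
time: 1.65
position: [0.5547, -0.104, 0.0552]
tool_rot: [-2.221, -2.221, 0.001]
ft_force: [-0.4, 0.6, 0.9]
grip_width: 0.004
grip_force: 0.5
time: 1.95
position: [0.555, -0.1041, 0.0537]
tool_rot: [-2.221, -2.221, 0.0]
ft_force: [-1.5, -0.0, 3.3]
grip_width: 0.001
grip_force: 1.2
time: 2.25
position: [0.555, -0.1041, 0.0527]
tool_rot: [2.221, 2.221, -0.0]
ft_force: [-2.3, -0.5, 3.4]
grip_width: 0.003
grip_force: 1.6
time: 2.55
position: [0.555, -0.1041, 0.0517]
tool_rot: [2.221, 2.221, -0.0]
ft_force: [-3.0, 0.5, 5.4]
grip_width: 0.003
grip_force: 2.4
```

```bash
for i in 1; do python3 -m jog '[[[0,0,-6,0,0,0,0],[12,0,-6,0,0,0,0],[24,0,-6,0,0,0,0],[24,0,-4,0,0,0,0],[24,0,-2,0,0,0,0],[24,0,-2,0,0,0,0]]]' | grep -E "pos|ft_f"; done
python3 -m jog '[[[0,0,-4,0,0,0,0],[12,0,-4,0,0,0,0],[24,0,-4,0,0,0,0],[24,0,-2,0,0,0,0],[24,0,0,0,0,0,0],[24,0,0,0,0,0,0]]]' | grep -E "pos|ft_f"
python3 -m jog '[[[0,0,-4,0,0,0,0],[12,0,-4,0,0,0,0],[24,0,-4,0,0,0,0],[24,0,-2,0,0,0,0],[24,0,0,0,0,0,0],[24,0,0,0,0,0,0]]]' | grep -E "pos|ft_f"
```

```text
position: [0.5553, -0.0771, 0.0548]
ft_force: [-2.7, 5.1, 10.3]
position: [0.5551, -0.0535, 0.0548]
ft_force: [-3.9, 5.5, 10.6]
position: [0.5551, -0.0314, 0.0534]
ft_force: [-0.6, 2.2, 3.4]
```

```bash
python3 -m jog '[[[0,0,-5,0,0,0,0],[-6,0,-5,0,0,0,0],[-6,0,-5,0,0,0,0],[-6,0,-5,0,0,0,0],[-6,0,-2,0,0,0,0],[-6,0,0,0,0,0,0],[-6,0,0,0,0,0,0]]]' | grep -E "pos|ft_f"
for i in 1 2; do python3 -m jog '[[[0,0,-5,0,0,0,0],[-5,0,-5,0,0,0,0],[-5,0,-5,0,0,0,0],[-5,0,-5,0,0,0,0],[-5,0,-2,0,0,0,0],[-5,0,0,0,0,0,0],[-5,0,0,0,0,0,0]]]' | grep -E "pos|ft_f";done
echo far side; python3 -m jog '[[[0,0,-5,0,0,0,0],[-25,0,-5,0,0,0,0],[-50,0,-5,0,0,0,0],[-50,0,-5,0,0,0,0],[-50,0,-5,0,0,0,0],[-50,0,-5,0,0,0,0],[-50,0,-2,0,0,0,0],[-50,0,0,0,0,0,0],[-50,0,0,0,0,0,0]]]' | grep -E "pos|ft_f"
for i in 1 2; do python3 -m jog '[[[0,0,-5,0,0,0,0],[5,0,-5,0,0,0,0],[5,0,-5,0,0,0,0],[5,0,-5,0,0,0,0],[5,0,-2,0,0,0,0],[5,0,0,0,0,0,0],[5,0,0,0,0,0,0]]]' | grep -E "pos|ft_f";done
```

```text
position: [0.5551, -0.0382, 0.0537]
ft_force: [-0.0, -0.6, 2.2]
position: [0.5553, -0.043, 0.0545]
ft_force: [-1.7, 0.4, 5.7]
position: [0.5552, -0.048, 0.0548]
ft_force: [-3.6, -1.1, 9.9]
far side
position: [0.5553, -0.0968, 0.0536]
ft_force: [-0.4, 1.1, 1.8]
position: [0.5552, -0.0932, 0.054]
ft_force: [-1.0, 0.2, 4.0]
position: [0.5553, -0.0881, 0.0547]
ft_force: [-2.6, 1.1, 8.8]
```

The member is felt. The hard ribs are symmetric about y ≈ -0.068, and on both sides of them the cover is springy. Next I go to the bottle.

```bash
python3 -m jog '[[[0,0,-40,0,0,0,0],[0,0,-85,0,0,0,40],[20,-10,-130,0,0,0,87],[60,-15,-150,0,0,0,87],[100,-20,-150,0,0,0,87],[145,-30,-150,0,0,0,87],[190,-40,-150,0,0,0,87],[230,-50,-150,0,0,0,87],[270,-60,-150,0,0,0,87]]]'; python3 -m jog '[[[40,-4,0,0,0,0,87],[80,-8,0,0,0,0,87],[115,-14,0,0,0,0,87],[143,-17,0,0,0,0,87],[143,-17,0,0,0,0,87],[143,-17,0,0,0,0,87],[143,-17,0,0,0,0,87]]]'
python3 - <<'E'
from h import *
for n in("wrist","scene","side"):
    im,W=cam(n); cv2.imwrite(f"pics/{n}2.png",im[...,::-1])
    hs=cv2.cvtColor(im,cv2.COLOR_RGB2HSV); z=W[...,2]
    b=(hs[...,0]>100)&(hs[...,0]<130)&(hs[...,1]>80)&(abs(W[...,0]-.478)<.05)&(abs(W[...,1]-.325)<.05)&(z>.105)&(z<.13)
    P=W[b]
    if len(P): print(n,len(P),np.median(P,0),cv2.minEnclosingCircle((P[:,:2]*1000).astype(np.float32)))
E
```

```text
time: 9.65
position: [0.4942, 0.1835, 0.2033]
tool_rot: [2.221, 2.221, -0.0]
ft_force: [0.9, -0.0, 0.1]
grip_width: 0.646
grip_force: 0.0
time: 10.35
position: [0.4786, 0.3233, 0.2032]
tool_rot: [2.223, 2.219, -0.002]
ft_force: [-0.2, -0.2, 0.0]
grip_width: 0.998
grip_force: 0.0
wrist 3065 [0.47776242 0.33014518 0.11924438] ((477.85479736328125, 328.1845397949219), 22.09356117248535)
scene 170 [0.47959707 0.33127964 0.12134136] ((479.1213684082031, 328.1354064941406), 20.133987426757812)
side 200 [0.47434666 0.31606621 0.12013476] ((476.0638732910156, 324.13848876953125), 23.0425968170166)
```

View pics/wrist2.png

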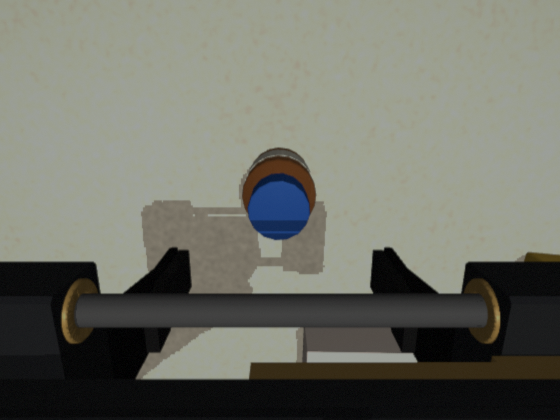

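The wrist view shows the blue cap at (278,210), centred between the fingers. Its measured centre is (0.478, 0.328). I go down and grip.

```bash
python3 -m jog '[[[4,0,30,0,0,0,87],[4,0,60,0,0,0,87],[4,0,85,0,0,0,87],[4,0,100,0,0,0,87],[4,0,108,0,0,0,87],[4,0,110,0,0,0,87],[4,0,110,0,0,0,87]]]'; python3 -m jog '[[[0,0,0,0,0,0,38],[0,0,0,0,0,0,38],[0,0,0,0,0,0,38],[0,0,0,0,0,0,38],[0,0,0,0,0,0,38],[0,0,0,0,0,0,38],[0,0,0,0,0,0,38],[0,0,0,0,0,0,38]]]' 35
```

```text
time: 11.2
position: [0.4786, 0.3292, 0.0943]
tool_rot: [2.222, 2.221, 0.002]
ft_force: [-0.5, -0.8, -0.4]
grip_width: 0.997
grip_force: 0.0
time: 12.0
position: [0.4777, 0.329, 0.0935]
tool_rot: [-2.221, -2.222, 0.001]
ft_force: [-1.1, -0.3, 0.9]
grip_width: 0.5
grip_force: 35.0
```

```bash
python3 -m jog '[[[0,0,-5,0,0,0,38],[0,0,-15,0,0,0,38],[0,0,-30,0,0,0,38],[0,0,-50,0,0,0,38],[0,0,-70,0,0,0,38],[0,0,-85,0,0,0,38],[0,0,-90,0,0,0,38],[0,0,-90,0,0,0,38],[0,0,-90,0,0,0,38],[0,0,-90,0,0,0,38]]]'
python3 -m jog '[[[-8,2,0,0,0,0,38],[-22,5,0,0,0,0,38],[-42,8,0,0,0,0,38],[-64,12,0,0,0,0,38],[-86,16,0,0,0,0,38],[-108,20,0,0,0,0,38],[-130,25,0,0,0,0,38],[-152,29,0,0,0,0,38],[-174,33,0,0,0,0,38],[-196,38,0,0,0,0,38]]]'
python3 -m jog '[[[-22,4,0,0,0,0,38],[-44,8,0,0,0,0,38],[-66,12,0,0,0,0,38],[-88,17,0,0,0,0,38],[-110,21,0,0,0,0,38],[-132,25,0,0,0,0,38],[-154,30,0,0,0,0,38],[-174,34,0,0,0,0,38],[-190,37,0,0,0,0,38],[-198,39,0,0,0,0,38]]]'
python3 -m jog '[[[-3,0,0,0,0,0,38],[-3,0,0,0,0,0,38],[-3,0,0,0,0,0,38],[-3,0,0,0,0,0,38],[-3,0,0,0,0,0,38],[-3,0,0,0,0,0,38]]]'
python3 - <<'E'
from h import *
im,W=cam("side"); cv2.imwrite("pics/side3.png",im[100:340,140:380,::-1].repeat(2,0).repeat(2,1))
im,W=cam("scene"); cv2.imwrite("pics/scene3.png",im[60:270,190:420,::-1].repeat(2,0).repeat(2,1))
E
```

```text
time: 13.0
position: [0.4773, 0.3284, 0.1822]
tool_rot: [-2.221, -2.221, 0.004]
ft_force: [0.3, -0.3, -7.3]
grip_width: 0.498
grip_force: 35.0
time: 14.0
position: [0.5159, 0.1302, 0.1834]
tool_rot: [2.223, 2.219, -0.001]
ft_force: [-0.6, 0.7, -7.5]
grip_width: 0.5
grip_force: 35.0
time: 15.0
position: [0.5546, -0.0683, 0.1835]
tool_rot: [2.225, 2.217, -0.002]
ft_force: [0.7, -0.2, -7.7]
grip_width: 0.495
grip_force: 35.0
time: 15.6
position: [0.555, -0.0675, 0.1836]
tool_rot: [2.221, 2.222, 0.0]
ft_force: [-0.3, 0.5, -6.8]
grip_width: 0.499
grip_force: 35.0
```

View pics/scene3.png

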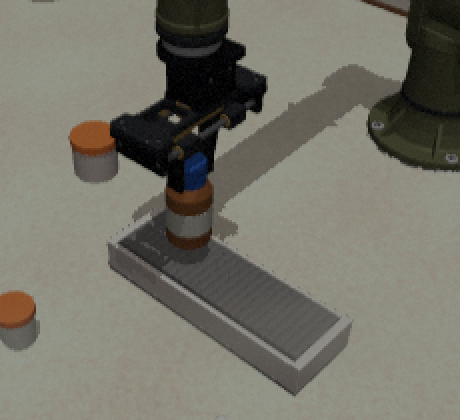

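View pics/side3.png

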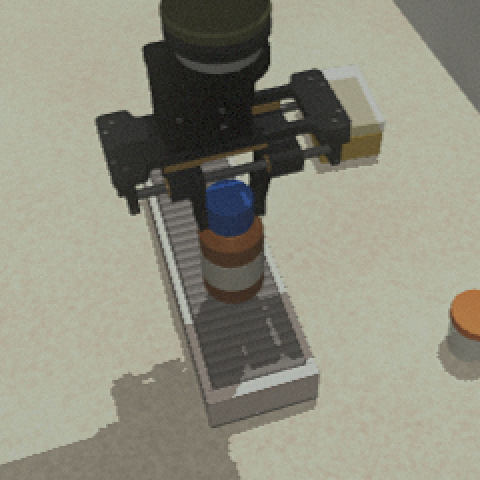

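The bottle hangs upright over the cover: its foot is at (188,240) in the scene crop and (232,295) in the side crop. I lower it gently.

```bash
python3 -m jog '[[[0,0,8,0,0,0,38],[0,0,16,0,0,0,38],[0,0,23,0,0,0,38],[0,0,28,0,0,0,38],[0,0,31,0,0,0,38],[0,0,33,0,0,0,38],[0,0,33,0,0,0,38],[0,0,33,0,0,0,38]]]' | grep -E "pos|ft_f"
for i in 1 2; do python3 -m jog '[[[0,0,0.4,0,0,0,38],[0,0,0.8,0,0,0,38],[0,0,0.8,0,0,0,38]]]' | grep -E "pos|ft_f"; done
```

```text
position: [0.5552, -0.068, 0.1509]
ft_force: [0.1, 0.3, -6.8]
position: [0.555, -0.068, 0.1498]
ft_force: [-0.6, 0.1, -6.7]
position: [0.555, -0.068, 0.1489]
ft_force: [0.1, 0.1, -7.1]
```

```bash
for i in 1 2 3; do python3 -m jog '[[[0,0,0.3,0,0,0,38],[0,0,0.5,0,0,0,38],[0,0,0.5,0,0,0,38]]]' | grep -E "pos|ft_f"; done
```

```text
position: [0.5551, -0.068, 0.1486]
ft_force: [-0.6, -0.4, -7.2]
position: [0.5551, -0.0681, 0.1482]
ft_force: [-0.6, -0.4, -5.3]
position: [0.5551, -0.068, 0.148]
ft_force: [-1.7, 0.1, -1.1]
```

```bash
python3 -m jog '[[[0,0,0.2,0,0,0,38],[0,0,0.3,0,0,0,38],[0,0,0.3,0,0,0,38],[0,0,0.3,0,0,0,38]]]' | grep -E "pos|ft_f|torq"; python3 -c "
from h import *
s=ctrl.get_state();print(s['torque'],s['ft_force'])"
```

```text
position: [0.5552, -0.0681, 0.148]
ft_force: [-4.3, -0.1, 5.6]
[ 0.00543893  1.13852159 -0.01574362] [-4.30435784 -0.10282118  5.56863916]
```

```bash
python3 -m jog '[[[0,0,-0.3,0,0,0,38],[0,0,-0.4,0,0,0,38],[0,0,-0.4,0,0,0,38]]]' 10 | grep -E "pos|ft_f|grip"; python3 -m jog '[[[0,0,0,0,0,0,47],[0,0,0,0,0,0,55],[0,0,0,0,0,0,65],[0,0,0,0,0,0,75],[0,0,0,0,0,0,80],[0,0,0,0,0,0,80],[0,0,0,0,0,0,80]]]'
```

```text
position: [0.5553, -0.0681, 0.1479]
ft_force: [-3.4, 0.2, 4.3]
grip_width: 0.502
grip_force: 10.0
time: 19.4
position: [0.5551, -0.068, 0.1476]
tool_rot: [2.221, 2.221, 0.0]
ft_force: [0.6, 0.1, -1.1]
grip_width: 0.905
grip_force: 0.0
```

```bash
python3 -m jog '[[[0,0,-8,0,0,0,80],[0,0,-20,0,0,0,80],[0,0,-40,0,0,0,80],[0,0,-65,0,0,0,80],[0,0,-90,0,0,0,80],[0,0,-110,0,0,0,80],[0,0,-115,0,0,0,80],[0,0,-115,0,0,0,80]]]' | grep -E "pos|ft_f"
python3 - <<'E'
from h import *
for n in("scene","side","wrist"):
    im,W=cam(n)
    if n=="side": cv2.imwrite("pics/side4.png",im[100:340,140:380,::-1].repeat(2,0).repeat(2,1))
    hs=cv2.cvtColor(im,cv2.COLOR_RGB2HSV); z=W[...,2]
    b=(hs[...,0]>100)&(hs[...,0]<130)&(hs[...,1]>80)&(abs(W[...,0]-.555)<.06)&(abs(W[...,1]+.068)<.06)&(z>.165)&(z<.19)
    P=W[b]
    if len(P): print(n,len(P),np.median(P,0),cv2.minEnclosingCircle((P[:,:2]*1000).astype(np.float32)))
E
```

```text
position: [0.5556, -0.0681, 0.264]
ft_force: [0.8, 0.1, -0.3]
scene 196 [ 0.55948708 -0.06686254  0.17548197] ((556.3821411132812, -68.89720916748047), 21.880815505981445)
side 409 [ 0.55210589 -0.07598225  0.17494827] ((552.3903198242188, -71.32081604003906), 22.29667091369629)
wrist 2878 [ 0.55562013 -0.06723623  0.17370653] ((555.5634765625, -68.5524673461914), 21.811710357666016)
```

View pics/side4.png

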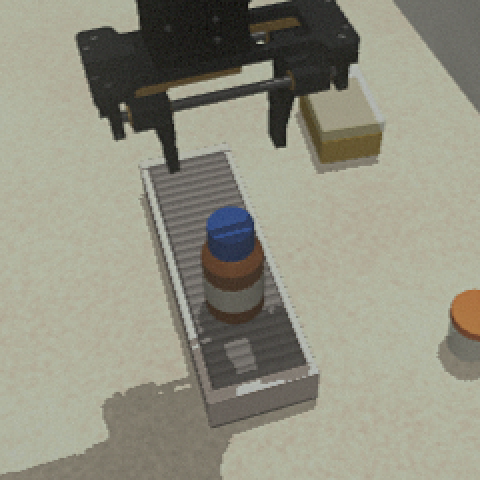

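The bottle stands upright on the cover at (233,265) in the crop. It is free of the gripper, its cap top is at z = 0.175, and it is centred at (0.555, -0.068).

```bash
python3 -c "
from bench import ctrl
print(ctrl.close_job())"
```

```text
the job is handed in; nothing more can be done
None
```

The job is handed in: I felt the cover go stiff around y = -0.068 m with presses reading at most about 11 N, and the bottle now stands there upright and released, with no sag seen and the jar, tip box and cup not touched.

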